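Make up a compression union on an air manifold

TASK

The brass union nut that clamps the blanked-off tube on the left end of the air manifold has worked loose. Run it down finger-tight with the gripper, no further, then pull it up one quarter turn more with the open-end spanner that fits it, without forcing the joint, and lay that spanner flat on the worktop clear of the manifold. Leave the other things where they lie.

Things in the scene. Friction and masses are not known exactly. Their poses are not given: they have to be found in the camera images.
- nut_centre (a point): centre of the brass hexagonal union nut at the left (+y) end of the manifold: 30 mm across flats, 34.6 mm across corners, 20 mm high, axis (z) upright, centre 68 mm above the worktop, underside 14 mm above the block. One pair of flats faces the point's +y and -y, the others stand 60 degrees round. A 12 mm tube stands up through it
- ferrule: the ferrule hidden inside the nut, on its axis, origin at the nut's centre, z up. It stands still until the nut bears on it; seen from above its x axis points at first 4.6 degrees anticlockwise of the manifold's x axis, lies along it once the nut is finger-tight, and turns on clockwise with the nut, never back, as the nut is pulled up
- manifold: aluminium air manifold block screwed to the worktop, 46 (x) by 150 (y) by 44 (z) mm with a fixing foot at each end (200 mm long in all); origin at the centre of its underside; its y axis runs along it. On top: the union with the loose nut at y = +45 mm, a hexagon plug (53 mm above the worktop) at y = 0, a round pressure gauge (41 mm across, up to 99 mm above the worktop) at y = -45 mm
- stub: the blanked-off 12 mm steel tube with a 16 mm round cap standing up through the nut, fixed in the union; origin on the nut's axis at the worktop; top 113 mm above the worktop
- nut: the same nut; origin at its centre. It tightens clockwise seen from above. It starts 45 to 98 degrees short of the ferrule; how far cannot be seen. Until then it turns with about 0.04 N m; on the ferrule it takes about 0.3 N m over 4.6 degrees to bed it, then stops hard: that is finger-tight. Pulling it up further takes about 0.5 N m. It stays where it is left
- spanner: the spanner that fits: the larger of the two, steel, 224 mm long, 0.14 to 0.24 kg, lying flat; origin at the underside of the middle of its grip; x points along it to its open jaw
- spanner_grip (a point): middle of that spanner's black dipped grip (the grip is 94 mm long, 20 mm wide, 14 mm thick), half-way up, 7 mm above its underside; the spanner balances here within 10 mm
- spanner_jaw (a point): centre of that spanner's open jaw, 105 mm from spanner_grip along its x, same height: where the nut's axis belongs. The jaw opens to +x, is 31.8 mm wide with parallel sides, 53 mm wide outside, 10 mm thick; throat 18.9 mm behind this point, prong ends 14 mm ahead. It goes on from the side across any pair of flats, with about 6 degrees of play either way
- small_spanner: the other spanner, alike but smaller (185 mm long, jaw 21.4 mm): too small for the nut; leave it. It lies beside the larger one, on either side of it
- multimeter: hand multimeter lying on its back, 150 x 68 x 40 mm; leave it
- tape_roll: roll of tape lying flat, 92 mm across, 19 mm high; leave it
- solder_reel: reel of solder, 56 mm across, 37 mm high; leave it
- hex_key: hex key lying flat, 97 mm long; leave it

How it is judged:
By the outcome, as a careful person would: the job done as asked, in the order asked, and still so for the second after the job is handed in, with the robot touching nothing.
It also fails if it takes over 72 s, if anything falls off the work surface, if the arm or the gripper's body presses on something with over 40 N, if the wrist force passes 120 N, or if a joint passes its speed limit or range.

ROBOT

A 6-joint arm with a two-finger parallel gripper is mounted at the origin on a cart in front of the work surface, level with it; the furniture and walls round the work are solid. World frame = base frame: x ahead of the robot, y to its left, z up, the work surface at z = 0. Lengths are in m, angles in rad, forces in N, time in s.
With the tool pointing down it reaches from about 0.375 to 0.9 m from the base axis. Payload 3.1 kg.
Tool frame: the origin (TCP) lies midway between the tips of the shut fingers; the grasp point (between the pads) lies 19 mm behind it; z points along the fingers, y is the line along which they close (so a half turn about z gives the same grasp; the last joint's range is limited). The gripper opens to 85 mm and grips with 20 to 120 N. Pads are 22 mm wide; open, the fingers measure 114 mm over their backs; the gripper's body (76 mm by 85 mm) begins 54 mm behind the grasp point. The pads swing forward as they close: fully open they stand 13 mm farther back than shut.
Start: joints at [0.982, 0.527, 1.433, -0, 1.181, -0.178], TCP at [0.25, 0.573, 0.231] pointing down, gripper open.
Joint ranges: [-3.08, 3.08], [-0.75, 2.2], [0.22, 2.44], [-1.43, 4.57], [0, 2.65], [-2.85, 2.85]. Speed limits (rad/s): [2.79, 2.79, 3.14, 3.14, 3.14, 3.14].

INTERFACE

Orientations are given as a unit quaternion [x, y, z, w].
In Python, from plant import bot gives the robot as it stands.
- The arm moves only by the tool arm_command, never from a script. Its argument "commands" is a list of rows, each an object with "translation": the shift along the tool's x, y, z as a fraction of full scale, a list of three; "rot": the turn, a rotation vector about the tool's x, y, z as a fraction of full scale, a list of three. In form: [{"translation": [dx, dy, dz], "rot": [ax, ay, az]}, ...]. A call has 1 to 5 rows; each row is the pose to reach, as a shift and turn from the pose commanded when the call began, along the tool's axes at that moment, turning the shorter way round; what a row does not reach only later rows make up. Full scale, the value 1, is 0.3 m for a shift and 360 degrees for a turn. A row lasts 1/12 s, in which the tool goes at most 41.7 mm and 7.16 degrees, less where a joint would pass 70% of its speed; a pose out of reach is approached as far as the arm can. A call with a number of a shift or a turn outside -1 to 1 is refused whole. A call with a gripper value outside its range is refused whole. "claw" is the opening, from 0 (shut) to 1 (fully open), set as the call begins (left out, the last holds). The fingers move at their own pace and stop on an object; "force" is the grip in N (left out, the last holds). Time passes only in rows, so rows that repeat a pose let the fingers close. It gives the time, the measured TCP pose, the force, the opening and the grip force at its end, in the units of the state.
- bot.sense(): the state, without advancing time (a new reading comes with each control period).
- bot.grab_frame(name): name is "scene" or "top" or "wrist"; returns a dict with "frame" (420x560x3 uint8, red, green, blue), "fov_y" (degrees; the focal length in pixels is half the picture's height over the tangent of half this angle, whatever the lens; pixels are square), "cx", "cy" (the principal point, pixels), "position" and "attitude" of the camera in the world. Camera axes: x right, y down, z forward; pixel columns grow to the right and rows downward; lengths in m; the calibration is good to about 2 mm. A picture is of the moment at which its call begins. There is no depth.
- bot.hand_in(): hands the job in; it is judged then, once.
The state is a dict: "time": time; "q": joint angles; "qd": joint speeds; "joint_torque": joint torques, N m; "tcp_pos": TCP position; "orientation": TCP orientation; "contact_force": force on the tool from outside, world axes, zero at the start; "ft_torque": the same for the moment, N m; "width": finger opening in m; "finger_force": force on a finger pad.
Only numpy, scipy, OpenCV 4.12 (cv2) and the standard library are available. Lean on these libraries where they do the work, as an engineer would, in place of code of your own. Each camera call takes 0.05 s, during which the arm holds its last target. There are 200 camera calls.

## Working session

There is one attempt and no reset: what is moved stays moved. The work goes in short steps, Python scripts to look and compute and a tool call to move; the robot and the scene stay as the last step left them, time stands still between calls to the robot, and variables do not carry over. Pictures are saved under pics/ and viewed, at most 10 in all, crops included, and the job is handed in when it is done.

Besides the shell and the picture viewer there is one more tool, called after "Call:" by a JSON object that holds its "name" and its "arguments". arm_command: Moves the arm, as the interface text tells. Its arguments: {"type":"object","properties":{"commands":{"type":"array"},"claw":{"type":"number"},"force":{"type":"number"}},"required":["commands"]}

```bash
ls; mkdir -p pics
cat > h.py <<'E'
import numpy as np, cv2
from scipy.spatial.transform import Rotation as R
from plant import bot
def grab(n,save=None):
    f=bot.grab_frame(n)
    if save: cv2.imwrite('pics/'+save,f['frame'][:,:,::-1])
    return f
def cam(f):
    a=np.array(f['attitude']); M=a if a.shape==(3,3) else R.from_quat(a).as_matrix()
    return np.array(f['position']),M,210/np.tan(np.radians(f['fov_y']/2))
def px2w(f,u,v,z):
    p,M,F=cam(f); d=M@np.array([(u-f['cx'])/F,(v-f['cy'])/F,1]); return p+d*(z-p[2])/d[2]
def w2px(f,P):
    p,M,F=cam(f); c=M.T@(np.array(P)-p); return f['cx']+F*c[0]/c[2], f['cy']+F*c[1]/c[2]
E
python3 - <<'E'
from h import *
a=grab('top','top1.png');b=grab('scene','scene1.png')
for f in(a,b): print({k:v for k,v in f.items() if k!='frame'})
import pickle;pickle.dump((a,b),open('f1.pkl','wb'))
s=bot.sense();print(s)
E
```

```text
pics
{'fov_y': 45.77708589355696, 'cx': 275.01990769082215, 'cy': 214.6881214864757, 'position': array([0.30593005, 0.02173513, 1.25207426]), 'attitude': array([ 0.7098384 , -0.69502386,  0.07836351, -0.08324927])}
{'fov_y': 48.41747871286353, 'cx': 285.3380212077204, 'cy': 209.40188992224697, 'position': array([-0.11339173, -0.48047419,  1.0456692 ]), 'attitude': array([ 0.83342872, -0.42882984,  0.15192953, -0.31371795])}
{'time': 0.1, 'q': array([ 9.81493202e-01,  5.28393216e-01,  1.43376660e+00,  3.23343019e-05,
        1.18140987e+00, -1.78499749e-01]), 'qd': array([-0.00064171, -0.00225203, -0.00187185, -0.00095507,  0.00219531,
       -0.00143262]), 'joint_torque': array([-4.81261050e-04, -4.43305850e+01, -1.78585768e+01, -2.58927084e-04,
        3.87890512e-03,  6.33538235e-06]), 'tcp_pos': array([0.249194  , 0.5724744 , 0.23042159]), 'orientation': array([ 2.03966344e-01,  9.78977402e-01, -9.10965109e-04, -3.84103098e-04]), 'contact_force': array([-0.12154942, -0.13860763,  0.04013803]), 'ft_torque': array([-0.05044837,  0.00631008,  0.02329351]), 'finger_force': 0.0, 'width': 0.08546105363717377}
```

View pics/top1.png

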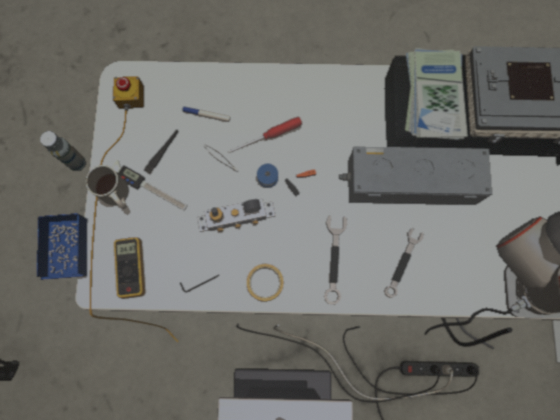

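View pics/scene1.png

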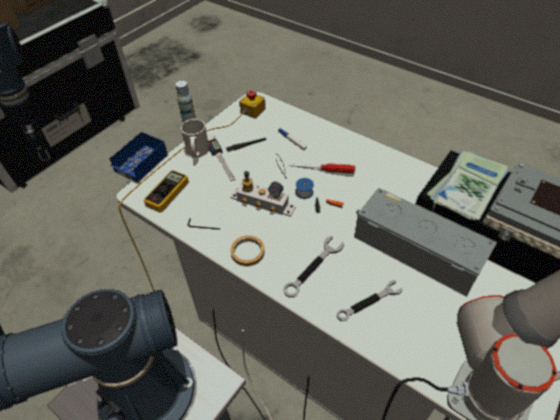

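Top view: the manifold's nut is at about (216,214), the gauge at (252,206), the large spanner's jaw at (337,222) with its grip at (334,265), and the small spanner to the right. There is a grey box near (420,175).

Run:
```python
from h import *
import pickle;a,b=pickle.load(open('f1.pkl','rb'))
print(w2px(a,(0,0,0)),w2px(a,bot.sense()['tcp_pos']))
for n,u,v,z in [('nut',216,214,.078),('gauge',252,206,.099),('footL',201,222,.01),('footR',272,209,.01),('jaw',337,225,.007),('grip',334,265,.014),('ring',332,297,.007),('boxcornerL',352,148,.1),('boxbl',354,203,.0),('boxbr',488,200,0),('sgrip',402,265,.014),('tape',265,282,.019),('solder',268,175,.037),('tabbl',90,305,0),('tabbr',500,315,0)]:
    print(n,px2w(a,u,v,z).round(3))
for n,u,v,z in [('nut',248,180,.078),('jaw',333,247,.007),('grip',313,270,.014),('ring',291,290,.007)]:
    print('S',n,px2w(b,u,v,z).round(3))
c=a['frame'][180:310,180:430];cv2.imwrite('pics/c1.png',cv2.resize(c,(800,416),interpolation=cv2.INTER_CUBIC)[:,:,::-1])
```

```text
(np.float64(283.9832568527816), np.float64(466.78091496929767)) (np.float64(-0.7380579275242667), np.float64(353.88521176889844))
nut [0.578 0.176 0.078]
gauge [0.595 0.088 0.099]
footL [0.572 0.222 0.01 ]
footR [0.61  0.042 0.01 ]
jaw [ 0.572 -0.125  0.007]
grip [ 0.469 -0.116  0.014]
ring [ 0.39  -0.112  0.007]
boxcornerL [ 0.746 -0.152  0.1  ]
boxbl [ 0.633 -0.171  0.   ]
boxbr [ 0.648 -0.519  0.   ]
sgrip [ 0.472 -0.286  0.014]
tape [0.422 0.054 0.019]
solder [0.693 0.053 0.037]
tabbl [0.358 0.488 0.   ]
tabbr [ 0.355 -0.526  0.   ]
S nut [0.583 0.176 0.078]
S jaw [ 0.568 -0.128  0.007]
S grip [ 0.47  -0.128  0.014]
S ring [ 0.391 -0.113  0.007]
```

View pics/c1.png

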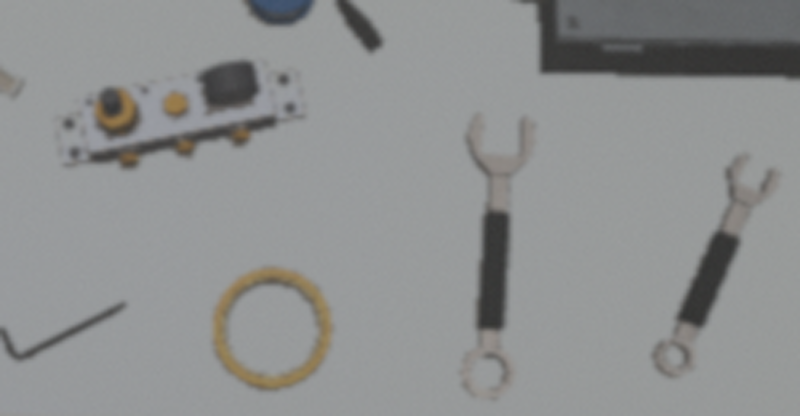

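```bash
cat >> h.py <<'E'
def mv(P,yaw=None,s=None):
    """numbers from measured pose to TCP P with tool y at yaw deg, pointing down"""
    s=s or bot.sense(); T=R.from_quat(s['orientation'])
    t=T.inv().apply(np.array(P)-s['tcp_pos'])/0.3
    y0=np.degrees(np.arctan2(*T.as_matrix()[[1,0],1]))
    if yaw is None: yaw=y0
    y=np.radians(yaw); G=np.array([[np.sin(y),np.cos(y),0],[-np.cos(y),np.sin(y),0],[0,0,-1]]).T
    G=np.column_stack([[ -np.sin(y)*-1*-1, np.cos(y),0],[np.cos(y),np.sin(y),0],[0,0,-1]]) 
    rv=(T.inv()*R.from_matrix(G)).as_rotvec()/(2*np.pi)
    print('t',t.round(4).tolist(),'r',rv.round(4).tolist(),'yaw now %.2f'%y0,'tcp',s['tcp_pos'].round(4),'q',s['q'].round(2),'t %.2f'%s['time'])
E
python3 - <<'E'
from h import *
mv((.58,.176,.25)); mv((.55,.176,.25),72)
E
```

```text
t [-1.5387, -0.7714, -0.0644] r [-0.0003, -0.0001, -0.0] yaw now 66.46 tcp [0.2492 0.5725 0.2304] q [ 0.98  0.53  1.43  0.    1.18 -0.18] t 0.10
t [-1.447, -0.8113, -0.0642] r [-0.0003, -0.0001, -0.0154] yaw now 66.46 tcp [0.2492 0.5725 0.2304] q [ 0.98  0.53  1.43  0.    1.18 -0.18] t 0.10
```

Call:
{"name": "arm_command", "arguments": {"commands": [{"translation": [-0.12,-0.06,-0.02],"rot": [0,0,0]},{"translation": [-0.24,-0.12,-0.02],"rot": [0,0,0]},{"translation": [-0.36,-0.18,-0.02],"rot": [0,0,0]},{"translation": [-0.48,-0.25,-0.02],"rot": [0,0,0]},{"translation": [-0.6,-0.31,-0.02],"rot": [0,0,0]}], "claw": 0.65}}

```text
time: 0.52
tcp_pos: [0.3776, 0.4139, 0.2369]
orientation: [0.204, 0.979, -0.001, -0.0]
contact_force: [1.9, 0.8, -0.6]
width: 0.0556
finger_force: 0.0
```

Call:
{"name": "arm_command", "arguments": {"commands": [{"translation": [-0.12,-0.06,-0.02],"rot": [0,0,0]},{"translation": [-0.24,-0.12,-0.02],"rot": [0,0,0]},{"translation": [-0.36,-0.18,-0.02],"rot": [0,0,0]},{"translation": [-0.48,-0.25,-0.02],"rot": [0,0,0]},{"translation": [-0.6,-0.31,-0.02],"rot": [0,0,0]}]}}

```text
time: 0.93
tcp_pos: [0.5057, 0.2566, 0.243]
orientation: [0.204, 0.979, -0.0, -0.001]
contact_force: [0.8, 0.2, -0.8]
width: 0.0556
finger_force: 0.0
```

Call:
{"name": "arm_command", "arguments": {"commands": [{"translation": [-0.12,-0.06,-0.02],"rot": [0,0,0]},{"translation": [-0.24,-0.17,-0.02],"rot": [0,0,0]},{"translation": [-0.26,-0.18,-0.02],"rot": [0,0,0]},{"translation": [-0.26,-0.18,-0.02],"rot": [0,0,0]}]}}

```text
time: 1.27
tcp_pos: [0.5572, 0.1746, 0.2489]
orientation: [0.207, 0.978, -0.0, 0.0]
contact_force: [0.3, -0.3, 0.0]
width: 0.0554
finger_force: 0.0
```

Run:
```python
from h import *
import pickle
f=grab('wrist','w1.png');pickle.dump(f,open('w1.pkl','wb'))
mv((.58,.176,.25)); print({k:v for k,v in f.items() if k!='frame'}); print(w2px(f,(.58,.176,.078)),w2px(f,bot.sense()['tcp_pos']))
```

```text
t [-0.0753, 0.0308, -0.0044] r [-0.0, -0.0002, -0.0] yaw now 66.26 tcp [0.5556 0.1766 0.2487] q [ 0.12  0.45  1.52  0.    1.17 -1.04] t 1.32
{'fov_y': 71.84993039345581, 'cx': 276.57715692571674, 'cy': 207.69886824871853, 'position': array([0.48054179, 0.2083937 , 0.39097612]), 'attitude': array([0.82635999, 0.53817409, 0.08942858, 0.13964365])}
(np.float64(286.61180735724935), np.float64(204.17156846441435)) (np.float64(279.6154563959547), np.float64(262.55178696594203))
```

View pics/w1.png

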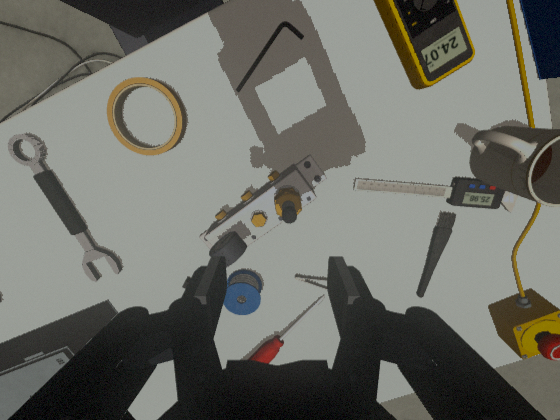

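The wrist view shows the nut at about (288,200), the stub cap at (289,214), the plug at (259,219), and the spanner at far left with its jaw at (98,263). I'll enlarge the nut and get the hexagon angle.

Run:
```python
from h import *
import pickle
f=pickle.load(open('w1.pkl','rb'))
c=f['frame'][150:250,195:335]; cv2.imwrite('pics/c2.png',cv2.resize(c,(784,560),interpolation=cv2.INTER_CUBIC)[:,:,::-1])
```

```text
(no output)
```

View pics/c2.png

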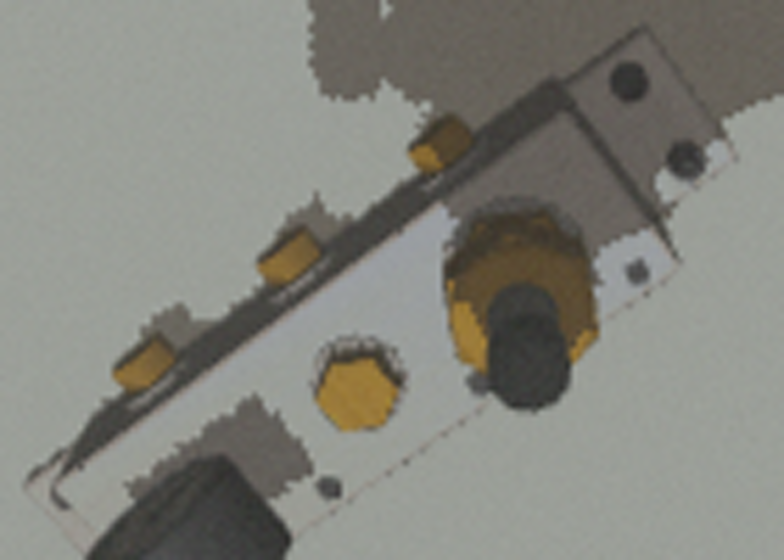

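```bash
cat > fit.py <<'E'
from h import *
import pickle,sys
from scipy.optimize import minimize
def prism(c,r,z0,z1,n,ph):
    a=np.radians(ph)+np.arange(n)*2*np.pi/n
    return [(c[0]+r*np.cos(t),c[1]+r*np.sin(t),z) for z in(z0,z1) for t in a]
S=8
def mask(f,pts,box):
    x0,y0,w,h=box; q=np.array([w2px(f,p) for p in pts])
    q=((q-[x0-.5,y0-.5])*S).astype(np.int32); m=np.zeros((h*S,w*S),np.uint8)
    cv2.fillConvexPoly(m,cv2.convexHull(q),1); return cv2.resize(m.astype(np.float32),(w,h),interpolation=cv2.INTER_AREA)
def fit(f,c0,half=22):
    u,v=w2px(f,(*c0,.07)); x0,y0=int(u)-half,int(v)-half; box=(x0,y0,2*half,2*half)
    im=f['frame'][y0:y0+2*half,x0:x0+2*half].astype(float)
    b=((im[...,0]-im[...,2])/(im.max(2)+1)>.3).astype(np.float32)
    def cost(c,ph):
        m=mask(f,prism(c,.0173,.058,.078,6,ph),box); k=mask(f,prism(c,.0088,.078,.113,24,0),box)
        return (np.abs(m-b)*(1-np.clip(k,0,1))).sum()
    res=[]
    for ph in range(0,60,3):
        r=minimize(lambda p:cost(np.array(p[:2])/1000,ph),np.array(c0)*1000,method='Nelder-Mead',options=dict(initial_simplex=np.array(c0)*1000+np.array([[0,0],[4,0],[0,4]]),xatol=.2,fatol=.1))
        res.append((round(r.fun,1),ph,(r.x/1000).round(4).tolist()))
    res.sort(key=lambda t:t[0]); print('corner angle fits',res[:5],res[-1])
if __name__=='__main__':
    f=pickle.load(open('w1.pkl','rb')); fit(f,(.58,.176))
    g=lambda u,v,z:px2w(f,195+u/5.6,150+v/5.6,z).round(4)
    print('plug',g(360,393,.053),'cap',g(528,370,.113))
    print('edge',g(450,205,.044),g(70,480,.044))
    for u,v in[(98,263),(62,200)]: print(px2w(f,u,v,.007))
E
python3 fit.py
```

```text
corner angle fits [(np.float64(129.7), 45, [0.5849, 0.1757]), (np.float64(129.9), 48, [0.5849, 0.176]), (np.float64(130.3), 51, [0.5854, 0.176]), (np.float64(130.4), 42, [0.5846, 0.1759]), (np.float64(131.5), 39, [0.5849, 0.1756])] (np.float64(139.4), 30, [0.5848, 0.1755])
plug [0.5935 0.1338 0.053 ] cap [0.5818 0.1771 0.113 ]
edge [0.5642 0.1688 0.044 ] [0.589  0.0604 0.044 ]
[ 0.57366359 -0.12751911  0.007     ]
[ 0.4706574  -0.11488669  0.007     ]
```

Run:
```python
from h import *
mv((.5825,.177,.165),72)
```

```text
t [-0.082, 0.0373, 0.279] r [-0.0, -0.0002, -0.016] yaw now 66.26 tcp [0.5556 0.1766 0.2487] q [ 0.12  0.45  1.52  0.    1.17 -1.04] t 1.32
```

Call:
{"name": "arm_command", "arguments": {"commands": [{"translation": [-0.04,0.02,0.1],"rot": [0,0,-0.008]},{"translation": [-0.082,0.037,0.2],"rot": [0,0,-0.016]},{"translation": [-0.082,0.037,0.279],"rot": [0,0,-0.016]},{"translation": [-0.082,0.037,0.279],"rot": [0,0,-0.016]},{"translation": [-0.082,0.037,0.279],"rot": [0,0,-0.016]}]}}

```text
time: 1.73
tcp_pos: [0.5799, 0.1799, 0.1642]
orientation: [0.154, 0.988, -0.0, -0.003]
contact_force: [-0.5, -0.4, 0.8]
width: 0.0561
finger_force: 0.0
```

Run:
```python
from fit import *
f=grab('wrist'); pickle.dump(f,open('w2.pkl','wb'))
u,v=w2px(f,(.5825,.177,.08)); print(u,v); u,v=int(u),int(v)
cv2.imwrite('pics/c3.png',cv2.resize(f['frame'][max(0,v-60):v+60,u-80:u+80],(800,600),interpolation=cv2.INTER_CUBIC)[:,:,::-1])
fit(f,(.5825,.177),34)
mv((.5825,.177,.05),72)
```

```text
275.24092109983667 218.21858346916787
corner angle fits [(np.float64(176.8), 51, [0.5827, 0.1768]), (np.float64(179.4), 48, [0.5828, 0.1769]), (np.float64(179.5), 54, [0.5825, 0.1768]), (np.float64(180.1), 45, [0.5826, 0.1766]), (np.float64(180.6), 42, [0.5827, 0.1768])] (np.float64(191.0), 27, [0.5824, 0.1766])
t [-0.0072, -0.0078, 0.3862] r [-0.0, -0.0002, 0.0009] yaw now 72.32 tcp [0.5813 0.1798 0.1659] q [ 0.12  0.58  1.54  0.    1.02 -1.15] t 1.78
```

View pics/c3.png

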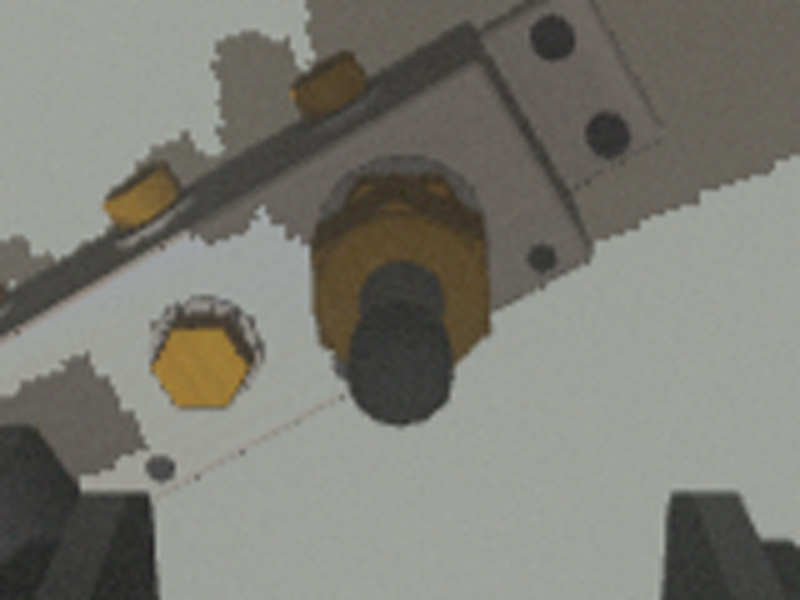

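Call:
{"name": "arm_command", "arguments": {"commands": [{"translation": [-0.008,-0.009,0.1],"rot": [0,0,-0.006]},{"translation": [-0.008,-0.009,0.19],"rot": [0,0,-0.006]},{"translation": [-0.008,-0.009,0.27],"rot": [0,0,-0.006]},{"translation": [-0.008,-0.009,0.34],"rot": [0,0,-0.006]},{"translation": [-0.008,-0.009,0.383],"rot": [0,0,-0.006]}]}}

```text
time: 2.2
tcp_pos: [0.5836, 0.1759, 0.0509]
orientation: [0.135, 0.991, 0.0, 0.0]
contact_force: [-0.5, -0.0, 1.2]
width: 0.0556
finger_force: 0.0
```

Run:
```python
from h import *
mv((.5827,.1768,.05),75); s=bot.sense(); print(s['contact_force'],s['ft_torque'])
```

```text
t [0.0038, 0.002, 0.0028] r [0.0001, 0.0001, -0.0016] yaw now 74.43 tcp [0.5836 0.1759 0.0509] q [ 0.11  0.75  1.6   0.    0.79 -1.19] t 2.20
[-0.54765047 -0.0163679   1.21621779] [ 0.0153787  -0.00874254  0.0070461 ]
```

Close with modest grip.

Call:
{"name": "arm_command", "arguments": {"commands": [{"translation": [0.002,0.002,0.0],"rot": [0,0,0]},{"translation": [0.002,0.002,0.0],"rot": [0,0,0]},{"translation": [0.002,0.002,0.0],"rot": [0,0,0]},{"translation": [0.002,0.002,0.0],"rot": [0,0,0]},{"translation": [0.002,0.002,0.0],"rot": [0,0,0]}], "claw": 0, "force": 40}}

```text
time: 2.62
tcp_pos: [0.5841, 0.1768, 0.0522]
orientation: [0.136, 0.991, 0.001, 0.001]
contact_force: [0.5, 5.0, 0.5]
width: 0.0292
finger_force: 43.0
```

Run:
```python
from h import *
mv((.5827,.1768,.05),75); s=bot.sense(); print(s['contact_force'],s['ft_torque'],s['width'],s['finger_force'])
```

```text
t [0.0046, -0.0014, 0.0072] r [0.0003, 0.0003, -0.0018] yaw now 74.37 tcp [0.5841 0.1768 0.0522] q [ 0.11  0.75  1.6   0.    0.79 -1.19] t 2.62
[0.53827412 4.95596616 0.46707509] [0.6662593  0.05629374 0.00716915] 0.029219264972725298 42.96837133770396
```

Call:
{"name": "arm_command", "arguments": {"commands": [{"translation": [0.002,0.003,0.0],"rot": [0,0,0.015]},{"translation": [0.002,0.003,0.0],"rot": [0,0,0.032]},{"translation": [0.002,0.003,0.0],"rot": [0,0,0.049]},{"translation": [0.002,0.003,0.0],"rot": [0,0,0.066]},{"translation": [0.002,0.003,0.0],"rot": [0,0,0.0833]}]}}

```text
time: 3.03
tcp_pos: [0.5838, 0.1763, 0.0522]
orientation: [0.39, 0.921, -0.0, 0.001]
contact_force: [-0.8, -1.8, 1.8]
width: 0.0292
finger_force: 43.1
```

Run:
```python
from h import *
mv((.5835,.1778,.05),45); s=bot.sense(); print(s['contact_force'],s['ft_torque'],s['width'],s['finger_force'])
```

```text
t [0.0042, 0.0027, 0.0073] r [0.0001, 0.0003, -0.0024] yaw now 44.14 tcp [0.5838 0.1763 0.0522] q [ 0.11  0.75  1.6  -0.    0.79 -0.66] t 3.03
[-0.81267658 -1.7710931   1.79113844] [-0.06677975  0.12878761  0.03281385] 0.02921375947610828 43.146771924853056
```

Call:
{"name": "arm_command", "arguments": {"commands": [{"translation": [0,0,0],"rot": [0,0,0.015]},{"translation": [0,0,0.0],"rot": [0,0,0.03]},{"translation": [0,0,0.0],"rot": [0,0,0.036]},{"translation": [0,0,0.0],"rot": [0,0,0.036]}]}}

```text
time: 3.37
tcp_pos: [0.5835, 0.1762, 0.0521]
orientation: [0.489, 0.872, -0.0, 0.001]
contact_force: [-1.6, -1.7, 3.6]
width: 0.0293
finger_force: 43.2
```

```bash
cat > st.py <<'E'
from h import *
s=bot.sense(); y=R.from_quat(s['orientation']).as_matrix()
print('yaw %.2f'%np.degrees(np.arctan2(y[1,1],y[0,1])),'F',s['contact_force'].round(2),'T',s['ft_torque'].round(3),s['tcp_pos'].round(4),'w %.4f f %.0f t %.2f'%(s['width'],s['finger_force'],s['time']),'q',s['q'].round(2))
E
python3 st.py
```

```text
yaw 31.42 F [-1.64 -1.74  3.63] T [-0.196  0.166 -0.043] [0.5835 0.1762 0.0521] w 0.0293 f 43 t 3.37 q [ 0.11  0.75  1.6  -0.    0.79 -0.44]
```

Call:
{"name": "arm_command", "arguments": {"commands": [{"translation": [0,0,0],"rot": [0,0,0.004]},{"translation": [0,0,0.0],"rot": [0,0,0.008]},{"translation": [0,0,0.0],"rot": [0,0,0.012]}]}}

```text
time: 3.62
tcp_pos: [0.5834, 0.1761, 0.0521]
orientation: [0.521, 0.853, -0.0, 0.001]
contact_force: [-1.9, -2.1, 5.0]
width: 0.029
finger_force: 43.5
```

```bash
python3 st.py
```

```text
yaw 27.16 F [-1.94 -2.06  5.03] T [-0.298  0.21   0.04 ] [0.5834 0.1761 0.0521] w 0.0290 f 43 t 3.62 q [ 0.11  0.75  1.6  -0.    0.79 -0.36]
```

Call:
{"name": "arm_command", "arguments": {"commands": [{"translation": [0.001,0.001,-0.002],"rot": [0,0,0.004]},{"translation": [0.001,0.001,-0.002],"rot": [0,0,0.008]},{"translation": [0.001,0.001,-0.002],"rot": [0,0,0.012]}]}}

```text
time: 3.87
tcp_pos: [0.5833, 0.1761, 0.0521]
orientation: [0.553, 0.833, -0.001, 0.001]
contact_force: [-2.0, -2.1, 1.8]
width: 0.0293
finger_force: 43.2
```

```bash
python3 st.py
```

```text
yaw 22.86 F [-1.98 -2.13  1.84] T [-0.459  0.186  0.102] [0.5833 0.1761 0.0521] w 0.0293 f 43 t 3.87 q [ 0.11  0.75  1.6  -0.    0.79 -0.29]
```

Call:
{"name": "arm_command", "arguments": {"commands": [{"translation": [0,0.003,0],"rot": [0,0,0.003]},{"translation": [0,0.003,0],"rot": [0,0,0.006]}]}}

```text
time: 4.03
tcp_pos: [0.5833, 0.1761, 0.0521]
orientation: [0.569, 0.823, -0.002, 0.0]
contact_force: [-3.3, -5.6, 4.8]
width: 0.0288
finger_force: 43.6
```

```bash
python3 st.py
```

```text
yaw 20.70 F [-3.31 -5.61  4.77] T [-0.738  0.394  0.057] [0.5833 0.1761 0.0521] w 0.0288 f 44 t 4.03 q [ 0.11  0.75  1.6  -0.    0.8  -0.25]
```

Call:
{"name": "arm_command", "arguments": {"commands": [{"translation": [-0.0025,-0.003,-0.001],"rot": [0,0,0.004]},{"translation": [-0.0025,-0.003,-0.001],"rot": [0,0,0.008]},{"translation": [-0.0025,-0.003,-0.001],"rot": [0,0,0.012]}]}}

```text
time: 4.28
tcp_pos: [0.5832, 0.176, 0.0521]
orientation: [0.6, 0.8, -0.0, 0.0]
contact_force: [-2.1, -2.8, 2.7]
width: 0.0291
finger_force: 43.3
```

```bash
python3 st.py
```

```text
yaw 16.29 F [-2.09 -2.81  2.68] T [-0.395  0.327  0.043] [0.5832 0.176  0.0521] w 0.0291 f 43 t 4.28 q [ 0.11  0.75  1.6  -0.    0.79 -0.17]
```

Call:
{"name": "arm_command", "arguments": {"commands": [{"translation": [-0.001,-0.001,0],"rot": [0,0,0.004]},{"translation": [-0.001,-0.001,0],"rot": [0,0,0.008]},{"translation": [-0.001,-0.001,0],"rot": [0,0,0.012]}]}}

```text
time: 4.53
tcp_pos: [0.5831, 0.176, 0.0521]
orientation: [0.63, 0.777, -0.0, 0.0]
contact_force: [-2.6, -1.8, 3.1]
width: 0.0292
finger_force: 43.4
```

```bash
python3 st.py
```

```text
yaw 11.93 F [-2.65 -1.76  3.06] T [-0.333  0.292  0.097] [0.5831 0.176  0.0521] w 0.0292 f 43 t 4.53 q [ 0.11  0.75  1.6  -0.    0.79 -0.1 ]
```

Call:
{"name": "arm_command", "arguments": {"commands": [{"translation": [-0.001,-0.002,0],"rot": [0,0,0.004]},{"translation": [-0.001,-0.002,0],"rot": [0,0,0.008]},{"translation": [-0.001,-0.002,0],"rot": [0,0,0.012]}]}}

```text
time: 4.78
tcp_pos: [0.583, 0.176, 0.0521]
orientation: [0.659, 0.752, 0.0, 0.0]
contact_force: [-2.7, -0.9, 2.7]
width: 0.0293
finger_force: 43.8
```

```bash
python3 st.py
```

```text
yaw 7.58 F [-2.67 -0.9   2.65] T [-0.075  0.246  0.227] [0.583  0.176  0.0521] w 0.0293 f 44 t 4.78 q [ 0.11  0.75  1.6   0.    0.79 -0.02]
```

Call:
{"name": "arm_command", "arguments": {"commands": [{"translation": [0,-0.002,0],"rot": [0,0,0.003]},{"translation": [0,-0.002,0],"rot": [0,0,0.003]}]}}

```text
time: 4.95
tcp_pos: [0.583, 0.176, 0.0521]
orientation: [0.665, 0.747, 0.001, 0.001]
contact_force: [-0.8, 0.7, 2.8]
width: 0.0292
finger_force: 43.9
```

```bash
python3 st.py
```

```text
yaw 6.61 F [-0.84  0.67  2.77] T [-0.038 -0.018  0.301] [0.583  0.176  0.0521] w 0.0292 f 44 t 4.95 q [ 0.11  0.75  1.6  -0.    0.79 -0.01]
```

Call:
{"name": "arm_command", "arguments": {"commands": [{"translation": [0,0,0],"rot": [0,0,0.003]},{"translation": [0,0,0],"rot": [0,0,0.003]}]}}

```text
time: 5.12
tcp_pos: [0.5829, 0.1759, 0.0521]
orientation: [0.672, 0.74, 0.001, 0.001]
contact_force: [0.3, -0.6, 2.4]
width: 0.0289
finger_force: 44.1
```

```bash
python3 st.py
```

```text
yaw 5.50 F [ 0.3  -0.55  2.44] T [-0.04  -0.026  0.35 ] [0.5829 0.1759 0.0521] w 0.0289 f 44 t 5.12 q [ 0.11  0.75  1.6  -0.    0.79  0.01]
```

Call:
{"name": "arm_command", "arguments": {"commands": [{"translation": [0,0,0],"rot": [0,0,0.002]},{"translation": [0,0,0],"rot": [0,0,0.002]}]}}

```text
time: 5.28
tcp_pos: [0.5829, 0.1759, 0.0521]
orientation: [0.677, 0.736, 0.001, 0.001]
contact_force: [1.6, 0.2, 4.2]
width: 0.0291
finger_force: 44.2
```

```bash
python3 st.py
```

```text
yaw 4.77 F [1.61 0.16 4.17] T [ 0.001 -0.104  0.317] [0.5829 0.1759 0.0521] w 0.0291 f 44 t 5.28 q [0.11 0.75 1.6  0.   0.79 0.03]
```

Call:
{"name": "arm_command", "arguments": {"commands": [{"translation": [0,0,0],"rot": [0,0,0.002]},{"translation": [0,0,0],"rot": [0,0,0.002]}]}}

```text
time: 5.45
tcp_pos: [0.5829, 0.1759, 0.0521]
orientation: [0.682, 0.731, 0.001, 0.001]
contact_force: [1.6, 0.6, 5.2]
width: 0.0292
finger_force: 44.2
```

```bash
python3 st.py
```

```text
yaw 4.02 F [1.55 0.65 5.17] T [ 0.096 -0.088  0.36 ] [0.5829 0.1759 0.0521] w 0.0292 f 44 t 5.45 q [0.11 0.75 1.6  0.   0.79 0.04]
```

Call:
{"name": "arm_command", "arguments": {"commands": [{"translation": [0,0,0],"rot": [0,0,0.0015]},{"translation": [0,0,0],"rot": [0,0,0.0015]}]}}

```text
time: 5.62
tcp_pos: [0.5829, 0.1759, 0.0521]
orientation: [0.685, 0.728, 0.001, 0.001]
contact_force: [1.4, 0.1, 4.8]
width: 0.029
finger_force: 44.2
```

```bash
python3 st.py
```

```text
yaw 3.48 F [1.38 0.09 4.75] T [ 0.098 -0.191  0.364] [0.5829 0.1759 0.0521] w 0.0290 f 44 t 5.62 q [0.11 0.75 1.6  0.   0.79 0.05]
```

Call:
{"name": "arm_command", "arguments": {"commands": [{"translation": [0,0,0],"rot": [0,0,0.0015]},{"translation": [0,0,0],"rot": [0,0,0.0015]}]}}

```text
time: 5.78
tcp_pos: [0.5828, 0.1759, 0.052]
orientation: [0.689, 0.725, 0.001, 0.001]
contact_force: [2.2, -0.2, 5.9]
width: 0.0291
finger_force: 44.2
```

```bash
python3 st.py
```

```text
yaw 2.95 F [ 2.16 -0.23  5.92] T [ 0.092 -0.167  0.382] [0.5828 0.1759 0.052 ] w 0.0291 f 44 t 5.78 q [0.11 0.75 1.6  0.   0.79 0.06]
```

Call:
{"name": "arm_command", "arguments": {"commands": [{"translation": [0,0,-0.002],"rot": [0,0,0.002]},{"translation": [0,0,-0.002],"rot": [0,0,0.002]}]}}

```text
time: 5.95
tcp_pos: [0.5828, 0.1759, 0.0521]
orientation: [0.693, 0.721, 0.001, 0.001]
contact_force: [2.3, 1.4, 1.7]
width: 0.0293
finger_force: 44.2
```

```bash
python3 st.py
```

```text
yaw 2.25 F [2.3  1.43 1.67] T [ 0.197 -0.375  0.562] [0.5828 0.1759 0.0521] w 0.0293 f 44 t 5.95 q [0.11 0.75 1.6  0.   0.79 0.07]
```

Call:
{"name": "arm_command", "arguments": {"commands": [{"translation": [0,0,0],"rot": [0,0,-0.002]}]}}

```text
time: 6.03
tcp_pos: [0.5828, 0.1759, 0.0521]
orientation: [0.689, 0.725, 0.001, 0.0]
contact_force: [3.4, 0.5, 0.8]
width: 0.0291
finger_force: 43.2
```

```bash
python3 st.py
```

```text
yaw 2.97 F [3.44 0.46 0.78] T [ 0.062 -0.438  0.108] [0.5828 0.1759 0.0521] w 0.0291 f 43 t 6.03 q [0.11 0.75 1.6  0.   0.79 0.06]
```

Call:
{"name": "arm_command", "arguments": {"commands": [{"translation": [0,0,0],"rot": [0,0,0]},{"translation": [0,0,0],"rot": [0,0,0]},{"translation": [0,0,0],"rot": [0,0,0]},{"translation": [0,0,-0.12],"rot": [0,0,0]},{"translation": [0,0,-0.25],"rot": [0,0,0]}], "claw": 0.65}}

```text
time: 6.45
tcp_pos: [0.5783, 0.1752, 0.1241]
orientation: [0.689, 0.725, -0.004, -0.004]
contact_force: [1.2, -0.6, -0.4]
width: 0.0558
finger_force: 0.0
```

Call:
{"name": "arm_command", "arguments": {"commands": [{"translation": [0,0,-0.13],"rot": [0,0,0]},{"translation": [-0.12,-0.05,-0.18],"rot": [0,0,-0.018]},{"translation": [-0.24,-0.1,-0.22],"rot": [0,0,-0.036]},{"translation": [-0.36,-0.15,-0.22],"rot": [0,0,-0.055]},{"translation": [-0.48,-0.2,-0.22],"rot": [0,0,-0.074]}]}}

```text
time: 6.87
tcp_pos: [0.5296, 0.0301, 0.1941]
orientation: [0.504, 0.864, 0.0, 0.0]
contact_force: [0.6, -0.6, 0.1]
width: 0.0557
finger_force: 0.0
```

Run:
```python
from h import *
mv((.45,-.115,.2),84)
```

```text
t [-0.2903, -0.4691, -0.0197] r [0.0001, 0.0001, -0.1513] yaw now 29.53 tcp [0.5296 0.0301 0.1941] q [-0.15  0.45  1.71 -0.    0.98 -0.67] t 6.87
```

Call:
{"name": "arm_command", "arguments": {"commands": [{"translation": [-0.07,-0.11,-0.02],"rot": [0,0,-0.019]},{"translation": [-0.14,-0.22,-0.02],"rot": [0,0,-0.038]},{"translation": [-0.2,-0.32,-0.02],"rot": [0,0,-0.057]},{"translation": [-0.25,-0.4,-0.02],"rot": [0,0,-0.076]},{"translation": [-0.28,-0.45,-0.02],"rot": [0,0,-0.095]}]}}

```text
time: 7.28
tcp_pos: [0.4513, -0.1096, 0.1989]
orientation: [0.238, 0.971, 0.0, -0.001]
contact_force: [-0.5, 0.3, 1.2]
width: 0.0558
finger_force: 0.0
```

Call:
{"name": "arm_command", "arguments": {"commands": [{"translation": [0,0,0],"rot": [0,0,-0.019]},{"translation": [0,0,0],"rot": [0,0,-0.038]},{"translation": [0,0,0],"rot": [0,0,-0.055]},{"translation": [0,0,0],"rot": [0,0,-0.055]}]}}

```text
time: 7.62
tcp_pos: [0.4527, -0.1078, 0.1989]
orientation: [0.069, 0.998, 0.0, -0.001]
contact_force: [0.6, 1.0, 0.0]
width: 0.0556
finger_force: 0.0
```

Run:
```python
from h import *
import pickle
f=grab('wrist','w3.png');pickle.dump(f,open('w3.pkl','wb'))
mv((.469,-.117,.03),84); print(w2px(f,(.469,-.117,.007)),w2px(f,(.573,-.127,.007)))
```

```text
t [-0.0582, -0.0234, 0.5631] r [0.0001, -0.0002, -0.0058] yaw now 81.92 tcp [ 0.4529 -0.1077  0.199 ] q [-0.47  0.36  1.86  0.    0.92 -1.9 ] t 7.67
(np.float64(271.5579533999568), np.float64(196.90861425775765)) (np.float64(275.34577820475073), np.float64(272.6362645354102))
```

View pics/w3.png

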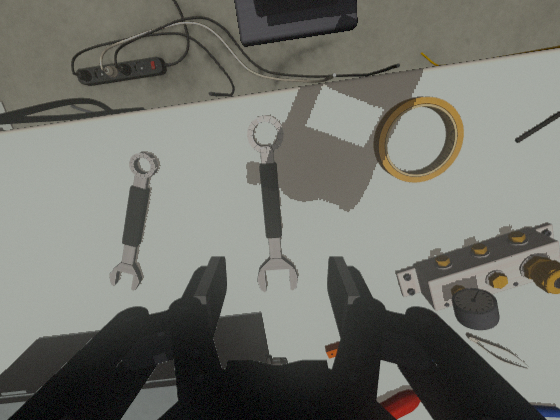

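The spanner's grip runs from about (268,163) to (274,238), with the ring at (265,132) and the jaw near (279,274). Nothing stands near the grip.

Run:
```python
from h import *
import pickle
f=pickle.load(open('w3.pkl','rb'))
W=lambda u,v,z:px2w(f,u,v,z)[:2]
im=f['frame'][155:245,255:285].astype(int); m=im.max(2)<65
v,u=np.nonzero(m); print(len(v),v.min()+155,v.max()+155)
for r in (170,185,200,215,230):
    x=u[v==r-155]+255; print(r,x.min(),x.max(),W((x.min()+x.max())/2,r,.01))
p1=W(268.0,163,.012);p2=W(274,239,.012);print(p1,p2,(p1+p2)/2,np.linalg.norm(p2-p1))
print('ring',W(265,132,.007),'prongs',W(260,288,.007),W(297.5,288,.007))
```

```text
810 162 237
170 260 276 [ 0.43539241 -0.11624079]
185 262 277 [ 0.45330291 -0.11712188]
200 264 278 [ 0.47184312 -0.11803394]
215 265 279 [ 0.49096314 -0.11958225]
230 267 276 [ 0.51052441 -0.12303083]
[ 0.4270047  -0.11493396] [ 0.52216489 -0.12153088] [ 0.4745848  -0.11823242] 0.09538857321317931
ring [ 0.39295784 -0.11340741] prongs [ 0.59363664 -0.15077461] [ 0.6005591  -0.10073556]
```

Run:
```python
from h import *
mv((.4735,-.1182,.005),86)
```

```text
t [-0.0738, -0.0253, 0.6464] r [0.0001, -0.0002, -0.0113] yaw now 81.92 tcp [ 0.4529 -0.1077  0.199 ] q [-0.47  0.36  1.86  0.    0.92 -1.9 ] t 7.67
```

Call:
{"name": "arm_command", "arguments": {"commands": [{"translation": [-0.05,-0.02,0.11],"rot": [0,0,-0.006]},{"translation": [-0.074,-0.025,0.23],"rot": [0,0,-0.011]},{"translation": [-0.074,-0.025,0.35],"rot": [0,0,-0.011]},{"translation": [-0.074,-0.025,0.46],"rot": [0,0,-0.011]},{"translation": [-0.074,-0.025,0.55],"rot": [0,0,-0.011]}]}}

```text
time: 8.08
tcp_pos: [0.4738, -0.1178, 0.032]
orientation: [0.036, 0.999, 0.001, -0.001]
contact_force: [-0.7, -0.9, -0.1]
width: 0.0553
finger_force: 0.0
```

Run:
```python
from h import *
mv((.4735,-.1182,.005),86)
```

```text
t [0.0007, -0.0014, 0.09] r [0.0002, -0.0003, -0.0003] yaw now 85.88 tcp [ 0.4738 -0.1178  0.032 ] q [-0.47  0.7   1.92  0.    0.53 -1.97] t 8.08
```

Call:
{"name": "arm_command", "arguments": {"commands": [{"translation": [0,0,0.04],"rot": [0,0,0]},{"translation": [0,0,0.07],"rot": [0,0,0]},{"translation": [0,0,0.086],"rot": [0,0,0]},{"translation": [0,0,0.086],"rot": [0,0,0]}]}}

```text
time: 8.42
tcp_pos: [0.4744, -0.1182, 0.0078]
orientation: [0.035, 0.999, 0.0, -0.001]
contact_force: [0.0, 0.4, 0.5]
width: 0.0554
finger_force: 0.0
```

Call:
{"name": "arm_command", "arguments": {"commands": [{"translation": [0,0,0],"rot": [0,0,0]},{"translation": [0,0,0],"rot": [0,0,0]},{"translation": [0,0,0],"rot": [0,0,0]},{"translation": [0,0,0],"rot": [0,0,0]},{"translation": [0,0,0],"rot": [0,0,0]}], "claw": 0, "force": 80}}

```text
time: 8.83
tcp_pos: [0.4753, -0.1187, 0.0098]
orientation: [0.034, 0.999, -0.001, 0.001]
contact_force: [-0.2, -0.1, 6.1]
width: 0.0165
finger_force: 78.2
```

```bash
python3 st.py
```

```text
yaw 86.06 F [-0.19 -0.13  6.08] T [0.036 0.046 0.075] [ 0.4753 -0.1187  0.0098] w 0.0165 f 78 t 8.83 q [-0.47  0.74  1.92 -0.    0.47 -1.98]
```

Call:
{"name": "arm_command", "arguments": {"commands": [{"translation": [0,0,-0.05],"rot": [0,0,0]},{"translation": [0,0,-0.12],"rot": [0,0,0]},{"translation": [0,0,-0.2],"rot": [0,0,0]},{"translation": [0,0,-0.27],"rot": [0,0,0]},{"translation": [0,0,-0.27],"rot": [0,0,0]}]}}

```text
time: 9.25
tcp_pos: [0.4768, -0.1194, 0.0933]
orientation: [0.034, 0.999, -0.002, 0.004]
contact_force: [0.9, -0.4, -1.5]
width: 0.0165
finger_force: 78.7
```

```bash
python3 st.py
python3 - <<'E'
from h import *
import pickle
f=grab('wrist');pickle.dump(f,open('w4.pkl','wb'));g=grab('scene');pickle.dump(g,open('s4.pkl','wb'))
u,v=map(int,w2px(g,(.5,-.12,.09)))
a=cv2.resize(g['frame'][v-70:v+70,u-80:u+80],(400,350),interpolation=cv2.INTER_CUBIC)
b=cv2.resize(f['frame'],(467,350)); cv2.imwrite('pics/m4.png',cv2.resize(np.hstack([a,b]),(800,323))[:,:,::-1])
E
```

```text
yaw 86.06 F [ 0.87 -0.42 -1.45] T [ 0.036  0.038 -0.004] [ 0.4768 -0.1194  0.0933] w 0.0165 f 79 t 9.25 q [-0.47  0.58  1.89  0.    0.67 -1.98]
```

View pics/m4.png

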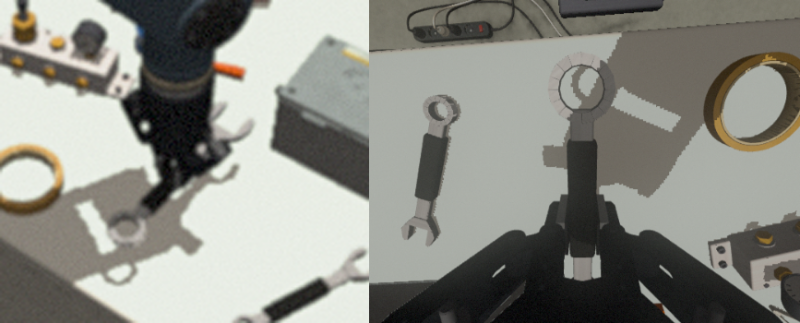

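Run:
```python
from h import *
import pickle
f=pickle.load(open('w4.pkl','rb')); t=bot.sense()['tcp_pos']
p=px2w(f,275.7,113.1,.0905)[:2];q=px2w(f,277,182,.095)[:2]
print('tcp',t,'ring',p,'gripend',q, 'dist ring-tcp',np.linalg.norm(p-t[:2]),'gripend-tcp',np.linalg.norm(q-t[:2]),'yaw',np.degrees(np.arctan2(*(t[:2]-p)[::-1])))
im=f['frame']; 
for r in (100,113,125): 
    x=im[r,225:330].astype(int).sum(1); print(r,x.tolist())
```

```text
tcp [ 0.47509173 -0.11861359  0.09048552] ring [ 0.39557701 -0.11480625] gripend [ 0.42793339 -0.11640407] dist ring-tcp 0.0796058162271705 gripend-tcp 0.047210074111518924 yaw -2.7413569792022234
100 [516, 516, 517, 516, 518, 518, 515, 515, 516, 500, 489, 485, 477, 430, 454, 503, 493, 495, 490, 487, 479, 482, 482, 485, 456, 251, 193, 406, 510, 514, 517, 517, 516, 515, 515, 512, 517, 510, 492, 343, 331, 330, 325, 331, 328, 327, 328, 319, 330, 513, 509, 507, 513, 515, 517, 515, 516, 512, 515, 508, 510, 513, 514, 508, 510, 515, 512, 508, 514, 513, 511, 514, 395, 324, 333, 238, 170, 196, 290, 278, 284, 285, 278, 284, 276, 271, 253, 277, 288, 285, 277, 274, 280, 313, 319, 327, 314, 312, 314, 313, 319, 322, 322, 325, 319]
113 [521, 511, 520, 516, 512, 513, 519, 506, 494, 495, 491, 491, 485, 494, 495, 496, 499, 504, 509, 500, 512, 276, 214, 417, 513, 514, 514, 521, 516, 511, 514, 519, 522, 508, 515, 518, 512, 491, 490, 485, 342, 335, 331, 336, 327, 319, 322, 504, 511, 511, 515, 514, 515, 515, 511, 515, 514, 510, 511, 517, 512, 513, 516, 516, 516, 508, 509, 393, 322, 317, 317, 326, 319, 330, 323, 321, 320, 324, 322, 245, 184, 250, 286, 285, 269, 283, 283, 282, 280, 276, 273, 282, 286, 283, 279, 308, 318, 327, 321, 316, 319, 318, 309, 479, 485]
125 [512, 513, 515, 517, 517, 518, 517, 519, 517, 494, 495, 496, 502, 494, 500, 486, 493, 495, 489, 493, 492, 490, 466, 249, 210, 498, 518, 516, 512, 513, 518, 511, 512, 512, 514, 517, 515, 513, 514, 511, 510, 511, 508, 356, 332, 332, 329, 333, 336, 321, 330, 327, 334, 324, 327, 326, 379, 374, 378, 379, 380, 325, 321, 331, 322, 319, 316, 319, 320, 325, 319, 327, 324, 320, 323, 319, 316, 293, 179, 178, 269, 275, 278, 271, 272, 276, 278, 278, 277, 284, 274, 282, 278, 309, 318, 314, 497, 511, 506, 509, 509, 508, 512, 508, 511]
```

Run:
```python
from h import *
mv((.4406,.2496,.17),62.5)
```

```text
t [0.1983, 1.2163, -0.2669] r [-0.0001, 0.0004, 0.0654] yaw now 86.06 tcp [ 0.4751 -0.1186  0.0905] q [-0.47  0.58  1.89 -0.    0.66 -1.98] t 9.35
```

Call:
{"name": "arm_command", "arguments": {"commands": [{"translation": [0,0,-0.12],"rot": [0,0,0]},{"translation": [0.01,0.04,-0.24],"rot": [0,0,0]},{"translation": [0.03,0.15,-0.265],"rot": [0,0,0]},{"translation": [0.05,0.27,-0.265],"rot": [0,0,0]},{"translation": [0.07,0.4,-0.265],"rot": [0,0,0]}]}}

```text
time: 9.77
tcp_pos: [0.4617, 0.0032, 0.1688]
orientation: [0.036, 0.999, -0.0, 0.0]
contact_force: [0.8, 0.9, -2.9]
width: 0.0166
finger_force: 78.9
```

Call:
{"name": "arm_command", "arguments": {"commands": [{"translation": [0.02,0.13,0],"rot": [0,0,0]},{"translation": [0.04,0.26,0],"rot": [0,0,0]},{"translation": [0.06,0.39,0],"rot": [0,0,0]},{"translation": [0.08,0.52,0],"rot": [0,0,0.015]},{"translation": [0.1,0.65,0],"rot": [0,0,0.03]}]}}

```text
time: 10.18
tcp_pos: [0.4438, 0.201, 0.1676]
orientation: [0.131, 0.991, -0.001, -0.001]
contact_force: [0.9, -1.3, -1.7]
width: 0.0163
finger_force: 78.9
```

Run:
```python
from h import *
mv((.4406,.2496,.17),62.5)
```

```text
t [0.0523, 0.1538, -0.0081] r [-0.0003, -0.0004, 0.0347] yaw now 74.99 tcp [0.4438 0.201  0.1676] q [ 0.2   0.44  1.84 -0.    0.87 -1.11] t 10.18
```

Call:
{"name": "arm_command", "arguments": {"commands": [{"translation": [0.03,0.08,0],"rot": [0,0,0.018]},{"translation": [0.052,0.154,0],"rot": [0,0,0.035]},{"translation": [0.052,0.154,0.06],"rot": [0,0,0.035]},{"translation": [0.052,0.154,0.16],"rot": [0,0,0.035]},{"translation": [0.052,0.154,0.22],"rot": [0,0,0.035]}]}}

```text
time: 10.6
tcp_pos: [0.4401, 0.2483, 0.1002]
orientation: [0.236, 0.972, -0.001, -0.002]
contact_force: [-1.0, 0.4, -1.9]
width: 0.0166
finger_force: 78.9
```

Run:
```python
from h import *
mv((.4406,.2496,.0708),62.5)
```

```text
t [0.0004, 0.0049, 0.0978] r [-0.0004, -0.0004, 0.0007] yaw now 62.75 tcp [0.4401 0.2483 0.1002] q [ 0.29  0.58  1.84 -0.    0.72 -0.8 ] t 10.60
```

Descend to height, then look.

Call:
{"name": "arm_command", "arguments": {"commands": [{"translation": [0,0.004,0.05],"rot": [0,0,0]},{"translation": [0,0.004,0.09],"rot": [0,0,0]},{"translation": [0,0.004,0.095],"rot": [0,0,0]},{"translation": [0,0.004,0.095],"rot": [0,0,0]}]}}

```text
time: 10.93
tcp_pos: [0.4412, 0.2486, 0.0727]
orientation: [0.236, 0.972, -0.001, -0.002]
contact_force: [0.1, 1.2, -1.6]
width: 0.0165
finger_force: 78.9
```

Run:
```python
from h import *
import pickle
mv((.4895,.2244,.0708),62.5)
f=grab('wrist');g=grab('scene');pickle.dump((f,g),open('s5.pkl','wb'))
u,v=map(int,w2px(g,(.54,.2,.07)))
a=cv2.resize(g['frame'][v-60:v+60,u-60:u+60],(500,500),interpolation=cv2.INTER_CUBIC)
b=f['frame'][0:420,150:400]; b=cv2.resize(b,(298,500)); cv2.imwrite('pics/m5.png',np.hstack([a,b])[:,:,::-1])
```

```text
t [-0.1802, 0.0024, 0.0059] r [-0.0005, -0.0005, 0.0004] yaw now 62.65 tcp [0.4412 0.2486 0.0727] q [ 0.29  0.63  1.85  0.    0.66 -0.8 ] t 10.93
```

View pics/m5.png

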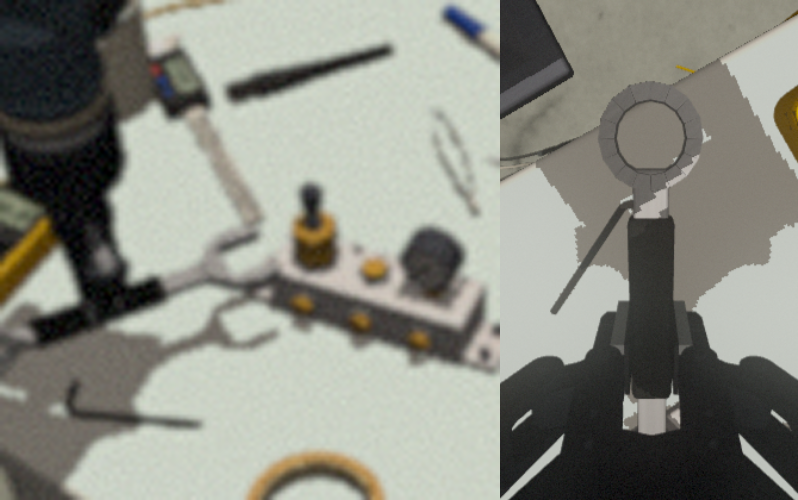

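The scene crop shows the jaw open towards the nut at nut height, with the prongs about 20 mm short of it and a clear path; the wrist view shows the grip squarely held.

Call:
{"name": "arm_command", "arguments": {"commands": [{"translation": [-0.03,0.002,0.006],"rot": [0,0,0]},{"translation": [-0.065,0.002,0.006],"rot": [0,0,0]},{"translation": [-0.1,0.002,0.006],"rot": [0,0,0]},{"translation": [-0.135,0.002,0.006],"rot": [0,0,0]},{"translation": [-0.16,0.002,0.006],"rot": [0,0,0]}]}}

```text
time: 11.45
tcp_pos: [0.4876, 0.2267, 0.0731]
orientation: [0.237, 0.972, 0.0, 0.001]
contact_force: [-5.1, 4.3, 0.4]
width: 0.0164
finger_force: 79.0
```

Call:
{"name": "arm_command", "arguments": {"commands": [{"translation": [-0.007,0,0],"rot": [0,0,0]},{"translation": [-0.015,0,0],"rot": [0,0,0]},{"translation": [-0.015,0,0],"rot": [0,0,0]}]}}

```text
time: 11.7
tcp_pos: [0.487, 0.2256, 0.0721]
orientation: [0.237, 0.972, -0.001, -0.003]
contact_force: [-5.1, 2.7, -0.0]
width: 0.0165
finger_force: 79.1
```

```bash
python3 st.py
python3 - <<'E'
from h import *
mv((.4895,.2244,.0708),62.5)
E
```

```text
yaw 62.61 F [-5.09  2.65 -0.03] T [0.588 0.711 0.072] [0.487  0.2256 0.0721] w 0.0165 f 79 t 11.70 q [ 0.22  0.66  1.78  0.    0.71 -0.87]
t [-0.0092, 0.0004, 0.0044] r [-0.0004, -0.0009, 0.0003] yaw now 62.61 tcp [0.487  0.2256 0.0721] q [ 0.22  0.66  1.78  0.    0.71 -0.87] t 11.70
```

Call:
{"name": "arm_command", "arguments": {"commands": [{"translation": [0.005,0,0.003],"rot": [0,0,0]},{"translation": [0.005,0.0127,0.003],"rot": [0,0,0.0056]},{"translation": [0.004,0.0254,0.003],"rot": [0,0,0.0111]},{"translation": [0.004,0.0254,0.003],"rot": [0,0,0.0111]}]}}

```text
time: 12.03
tcp_pos: [0.491, 0.2331, 0.0715]
orientation: [0.27, 0.963, -0.0, -0.001]
contact_force: [-2.6, 1.1, -0.5]
width: 0.0168
finger_force: 79.0
```

```bash
cat > arc.py <<'E'
from h import *
import os
os.system('python3 st.py'); s=bot.sense(); y=R.from_quat(s['orientation']).as_matrix()
n=np.array([.5828,.1762]); d=n-s['tcp_pos'][:2]; e=-y[:2,0]
print('R %.4f dir %.2f toolx dir %.2f'%(np.linalg.norm(d),np.degrees(np.arctan2(d[1],d[0])),np.degrees(np.arctan2(e[1],e[0]))),'F tool',(y.T@s['contact_force']).round(2))
E
python3 arc.py
```

```text
yaw 58.63 F [-2.59  1.06 -0.51] T [ 0.218  0.52  -0.066] [0.491  0.2331 0.0715] w 0.0168 f 79 t 12.03 q [ 0.24  0.66  1.76  0.    0.72 -0.79]
this script no longer has the robotException ignored in: <_io.TextIOWrapper mode='rw' encoding='UTF-8'>
Traceback (most recent call last):
BrokenPipeError: [Errno 32] Broken pipe
```

Call:
{"name": "arm_command", "arguments": {"commands": [{"translation": [0.005,0,0],"rot": [0,0,0]},{"translation": [0.0045,0.019,0],"rot": [0,0,0.0083]},{"translation": [0.0045,0.019,0],"rot": [0,0,0.0083]}]}}

```text
time: 12.28
tcp_pos: [0.4942, 0.2384, 0.0718]
orientation: [0.295, 0.955, 0.0, 0.0]
contact_force: [-0.6, -1.6, -1.6]
width: 0.0165
finger_force: 78.9
```

```bash
sed -i "s/^os.system.*; s=bot/s=bot/; s/^import os/from st import */" arc.py; python3 arc.py
```

```text
yaw 55.66 F [-0.58 -1.62 -1.57] T [-0.214  0.212 -0.174] [0.4942 0.2384 0.0718] w 0.0165 f 79 t 12.28 q [ 0.25  0.66  1.75 -0.    0.73 -0.73]
R 0.1082 dir -35.07 toolx dir -34.34 F tool [-0.44 -1.66  1.57]
```

Call:
{"name": "arm_command", "arguments": {"commands": [{"translation": [0,0.0127,0],"rot": [0,0,0.0065]},{"translation": [-0.001,0.0254,0],"rot": [0,0,0.0125]},{"translation": [-0.001,0.0254,0],"rot": [0,0,0.0125]}]}}

```text
time: 12.53
tcp_pos: [0.4986, 0.2439, 0.0717]
orientation: [0.331, 0.944, -0.0, 0.0]
contact_force: [-1.0, -2.6, -1.1]
width: 0.0162
finger_force: 78.9
```

```bash
echo "r=-d; print('nut moment %.3f'%(r[0]*s['contact_force'][1]-r[1]*s['contact_force'][0]+s['ft_torque'][2]))">>arc.py; python3 arc.py
```

```text
yaw 51.30 F [-0.99 -2.61 -1.07] T [-0.395  0.229  0.028] [0.4986 0.2439 0.0717] w 0.0162 f 79 t 12.53 q [ 0.25  0.67  1.73 -0.    0.74 -0.64]
R 0.1081 dir -38.83 toolx dir -38.70 F tool [-0.85 -2.66  1.07]
nut moment 0.315
```

Call:
{"name": "arm_command", "arguments": {"commands": [{"translation": [-0.001,0.0251,0],"rot": [0,0,0.0111]},{"translation": [-0.0035,0.0501,0],"rot": [0,0,0.0222]},{"translation": [-0.008,0.075,0],"rot": [0,0,0.0333]},{"translation": [-0.014,0.0993,0],"rot": [0,0,0.0444]},{"translation": [-0.0217,0.1232,0],"rot": [0,0,0.0556]}]}}

```text
time: 12.95
tcp_pos: [0.5256, 0.268, 0.0713]
orientation: [0.491, 0.871, -0.002, -0.0]
contact_force: [-0.8, -2.2, -1.9]
width: 0.0165
finger_force: 79.1
```

```bash
python3 arc.py
```

```text
yaw 31.22 F [-0.8  -2.22 -1.92] T [-0.556  0.384  0.309] [0.5256 0.268  0.0713] w 0.0165 f 79 t 12.95 q [ 0.28  0.7   1.64 -0.    0.8  -0.26]
R 0.1082 dir -58.10 toolx dir -58.78 F tool [-1.48 -1.83  1.93]
nut moment 0.509
```

Call:
{"name": "arm_command", "arguments": {"commands": [{"translation": [-0.001,0.026,0],"rot": [0,0,0.0105]},{"translation": [-0.0035,0.051,0],"rot": [0,0,0.0216]},{"translation": [-0.008,0.076,0],"rot": [0,0,0.0327]},{"translation": [-0.014,0.1,0],"rot": [0,0,0.0438]},{"translation": [-0.0217,0.124,0],"rot": [0,0,0.055]}]}}

```text
time: 13.37
tcp_pos: [0.56, 0.2821, 0.071]
orientation: [0.633, 0.774, -0.002, -0.001]
contact_force: [-3.7, -0.5, -0.8]
width: 0.0164
finger_force: 79.1
```

```bash
python3 arc.py
```

```text
yaw 11.39 F [-3.71 -0.5  -0.83] T [-0.198  0.631  0.286] [0.56   0.2821 0.071 ] w 0.0164 f 79 t 13.37 q [ 0.29  0.74  1.54 -0.    0.87  0.09]
R 0.1083 dir -77.84 toolx dir -78.61 F tool [ 0.24 -3.73  0.85]
nut moment 0.690
```

Call:
{"name": "arm_command", "arguments": {"commands": [{"translation": [-0.001,0.0251,0],"rot": [0,0,0.0105]},{"translation": [-0.0035,0.0501,0],"rot": [0,0,0.0216]},{"translation": [-0.008,0.075,0],"rot": [0,0,0.0327]},{"translation": [-0.014,0.0993,0],"rot": [0,0,0.0438]},{"translation": [-0.0217,0.1232,0],"rot": [0,0,0.055]}]}}

```text
time: 13.78
tcp_pos: [0.5972, 0.2835, 0.0709]
orientation: [0.757, 0.653, -0.002, -0.001]
contact_force: [-4.2, 0.3, -0.7]
width: 0.0165
finger_force: 79.1
```

```bash
python3 arc.py
```

```text
yaw -8.44 F [-4.16  0.33 -0.66] T [0.049 0.784 0.199] [0.5972 0.2835 0.0709] w 0.0165 f 79 t 13.78 q [0.27 0.77 1.45 0.   0.93 0.42]
R 0.1083 dir -97.62 toolx dir -98.44 F tool [-0.28 -4.16  0.68]
nut moment 0.650
```

Call:
{"name": "arm_command", "arguments": {"commands": [{"translation": [-0.001,0.0251,0],"rot": [0,0,0.011]},{"translation": [-0.0035,0.0501,0],"rot": [0,0,0.0221]},{"translation": [-0.008,0.075,0],"rot": [0,0,0.0332]},{"translation": [-0.014,0.0993,0],"rot": [0,0,0.0443]},{"translation": [-0.0217,0.1232,0],"rot": [0,0,0.0555]}]}}

```text
time: 14.2
tcp_pos: [0.6328, 0.2721, 0.0709]
orientation: [0.859, 0.512, -0.002, -0.001]
contact_force: [-4.0, 0.9, -1.3]
width: 0.0165
finger_force: 79.1
```

```bash
python3 arc.py
```

```text
yaw -28.44 F [-4.02  0.92 -1.33] T [0.23  0.778 0.182] [0.6328 0.2721 0.0709] w 0.0165 f 79 t 14.20 q [0.24 0.8  1.37 0.   0.97 0.74]
R 0.1082 dir -117.52 toolx dir -118.44 F tool [-1.1  -3.97  1.35]
nut moment 0.614
```

Call:
{"name": "arm_command", "arguments": {"commands": [{"translation": [-0.001,0.0251,0],"rot": [0,0,0.0105]},{"translation": [-0.0035,0.0501,0],"rot": [0,0,0.0215]},{"translation": [-0.0072,0.0718,0],"rot": [0,0,0.0312]},{"translation": [-0.0072,0.0718,0],"rot": [0,0,0.0312]}]}}

```text
time: 14.53
tcp_pos: [0.6514, 0.2597, 0.0709]
orientation: [0.905, 0.425, -0.002, -0.001]
contact_force: [-4.3, 2.6, -2.3]
width: 0.0163
finger_force: 79.0
```

```bash
python3 arc.py
```

```text
yaw -39.70 F [-4.32  2.6  -2.27] T [ 0.422  0.824 -0.027] [0.6514 0.2597 0.0709] w 0.0163 f 79 t 14.53 q [0.22 0.82 1.33 0.   1.   0.91]
R 0.1080 dir -129.43 toolx dir -129.70 F tool [-0.76 -4.97  2.29]
nut moment 0.512
```

Call:
{"name": "arm_command", "arguments": {"commands": [{"translation": [0,-0.0126,0],"rot": [0,0,-0.0056]},{"translation": [0,-0.0126,0],"rot": [0,0,-0.0056]}]}}

```text
time: 14.7
tcp_pos: [0.6485, 0.2621, 0.0712]
orientation: [0.897, 0.443, -0.001, -0.0]
contact_force: [-3.1, -0.4, -0.9]
width: 0.0165
finger_force: 79.0
```

```bash
python3 arc.py
```

```text
yaw -37.45 F [-3.12 -0.37 -0.9 ] T [-0.116  0.544 -0.185] [0.6485 0.2621 0.0712] w 0.0165 f 79 t 14.70 q [ 0.22  0.81  1.34 -0.    0.99  0.88]
R 0.1081 dir -127.40 toolx dir -127.45 F tool [-2.19 -2.25  0.9 ]
nut moment 0.059
```

Call:
{"name": "arm_command", "arguments": {"commands": [{"translation": [0,-0.0157,0],"rot": [0,0,-0.0069]},{"translation": [-0.0012,-0.0283,0],"rot": [0,0,-0.0125]},{"translation": [-0.0012,-0.0283,0],"rot": [0,0,-0.0125]}]}}

```text
time: 14.95
tcp_pos: [0.6417, 0.2669, 0.0714]
orientation: [0.879, 0.477, -0.001, -0.0]
contact_force: [-3.0, -0.4, -0.6]
width: 0.0163
finger_force: 79.0
```

```bash
python3 arc.py
python3 - <<'E'
from h import *
import pickle;a,b=pickle.load(open('f1.pkl','rb'))
for n,u,v,z in [('mug',105,182,.09),('mughandle',126,210,.05),('mugr',119,178,.09),('cal',123,175,.01),('mark',178,130,.01),('pen',185,110,.01)]: print(n,px2w(a,u,v,z).round(3))
E
```

```text
yaw -33.01 F [-3.05 -0.36 -0.55] T [-0.151  0.532 -0.272] [0.6417 0.2669 0.0714] w 0.0163 f 79 t 14.95 q [ 0.23  0.81  1.35 -0.    0.98  0.81]
R 0.1082 dir -123.02 toolx dir -123.01 F tool [-1.96 -2.36  0.56]
nut moment -0.017
mug [0.65  0.449 0.09 ]
mughandle [0.59  0.404 0.05 ]
mugr [0.661 0.416 0.09 ]
cal [0.694 0.434 0.01 ]
mark [0.822 0.298 0.01 ]
pen [0.88  0.283 0.01 ]
```

Call:
{"name": "arm_command", "arguments": {"commands": [{"translation": [0.04,-0.002,0],"rot": [0,0,0]},{"translation": [0.1,-0.002,0],"rot": [0,0,0]},{"translation": [0.15,-0.002,0],"rot": [0,0,0]},{"translation": [0.15,-0.002,0],"rot": [0,0,0]}]}}

```text
time: 15.28
tcp_pos: [0.6707, 0.3075, 0.0726]
orientation: [0.879, 0.477, 0.004, 0.001]
contact_force: [-0.7, 0.3, -1.1]
width: 0.0164
finger_force: 78.9
```

Call:
{"name": "arm_command", "arguments": {"commands": [{"translation": [0,0,-0.1],"rot": [0,0,0]},{"translation": [0,0,-0.22],"rot": [0,0,0]},{"translation": [0,0,-0.34],"rot": [0,0,0]},{"translation": [0,0,-0.43],"rot": [0,0,0]},{"translation": [0,0,-0.43],"rot": [0,0,0]}]}}

```text
time: 15.7
tcp_pos: [0.6721, 0.3057, 0.2096]
orientation: [0.879, 0.476, 0.008, 0.002]
contact_force: [0.8, 0.1, 0.3]
width: 0.0167
finger_force: 79.0
```

Run:
```python
from h import *
mv((.4753,-.1187,.2),86)
```

```text
t [-1.5435, 0.2234, 0.0154] r [0.0032, 0.0008, -0.3309] yaw now -33.13 tcp [0.6721 0.3057 0.2096] q [ 0.28  0.7   1.15 -0.    1.28  0.85] t 15.70
```

Call:
{"name": "arm_command", "arguments": {"commands": [{"translation": [-0.07,0.01,0],"rot": [0,0,-0.0194]},{"translation": [-0.15,0.022,0],"rot": [0,0,-0.0388]},{"translation": [-0.23,0.033,0],"rot": [0,0,-0.0582]},{"translation": [-0.31,0.045,0],"rot": [0,0,-0.0776]},{"translation": [-0.386,0.056,0],"rot": [0,0,-0.097]}]}}

```text
time: 16.12
tcp_pos: [0.6169, 0.1971, 0.1997]
orientation: [0.694, 0.72, -0.0, 0.0]
contact_force: [0.5, 0.8, -2.7]
width: 0.0165
finger_force: 78.9
```

Call:
{"name": "arm_command", "arguments": {"commands": [{"translation": [-0.07,-0.035,0],"rot": [0,0,-0.0194]},{"translation": [-0.14,-0.07,0],"rot": [0,0,-0.0388]},{"translation": [-0.21,-0.105,0],"rot": [0,0,-0.0582]},{"translation": [-0.28,-0.14,0],"rot": [0,0,-0.0776]},{"translation": [-0.349,-0.175,0],"rot": [0,0,-0.097]}]}}

```text
time: 16.53
tcp_pos: [0.5678, 0.091, 0.2]
orientation: [0.446, 0.895, -0.0, 0.0]
contact_force: [0.6, -0.5, -1.0]
width: 0.017
finger_force: 78.9
```

Run:
```python
from h import *
import pickle
mv((.4753,-.1187,.17),86)
g=grab('scene');t=grab('top');pickle.dump((g,t),open('s6.pkl','wb'))
for n,i in(('s',g),('t',t)):
    u,v=map(int,w2px(i,(.583,.176,.078)));c=i['frame'][v-25:v+25,u-25:u+25];cv2.imwrite(f'pics/n6{n}.png',cv2.resize(c,(300,300))[:,:,::-1])
```

```text
t [-0.3719, -0.6671, 0.1004] r [-0.0001, 0.0001, -0.1359] yaw now 37.06 tcp [0.5678 0.091  0.2   ] q [-0.03  0.5   1.59 -0.    1.05 -0.68] t 16.53
```

Call:
{"name": "arm_command", "arguments": {"commands": [{"translation": [-0.056,-0.1,0],"rot": [0,0,-0.0194]},{"translation": [-0.112,-0.2,0],"rot": [0,0,-0.0388]},{"translation": [-0.168,-0.3,0],"rot": [0,0,-0.0582]},{"translation": [-0.224,-0.4,0],"rot": [0,0,-0.0776]},{"translation": [-0.28,-0.5,0],"rot": [0,0,-0.097]}]}}

```text
time: 17.05
tcp_pos: [0.4992, -0.0633, 0.2004]
orientation: [0.162, 0.987, -0.0, 0.001]
contact_force: [0.3, 0.7, -1.5]
width: 0.0165
finger_force: 79.0
```

Call:
{"name": "arm_command", "arguments": {"commands": [{"translation": [0.01,-0.1,0],"rot": [0,0,-0.0194]},{"translation": [0.02,-0.19,0.05],"rot": [0,0,-0.039]},{"translation": [0.02,-0.19,0.1],"rot": [0,0,-0.039]},{"translation": [0.02,-0.19,0.2],"rot": [0,0,-0.039]},{"translation": [0.02,-0.19,0.3],"rot": [0,0,-0.039]}]}}

```text
time: 17.47
tcp_pos: [0.4768, -0.1156, 0.1106]
orientation: [0.045, 0.999, -0.001, 0.002]
contact_force: [0.8, -0.9, -1.8]
width: 0.0166
finger_force: 79.1
```

Run:
```python
from h import *
mv((.4753,-.1187,.0105),86)
```

```text
t [0.0056, -0.0101, 0.3336] r [-0.0003, 0.0008, -0.0031] yaw now 84.89 tcp [ 0.4768 -0.1156  0.1106] q [-0.47  0.54  1.88 -0.    0.71 -1.95] t 17.47
```

Call:
{"name": "arm_command", "arguments": {"commands": [{"translation": [0.005,-0.01,0.1],"rot": [0,0,0]},{"translation": [0.005,-0.01,0.19],"rot": [0,0,0]},{"translation": [0.005,-0.01,0.26],"rot": [0,0,0]},{"translation": [0.005,-0.01,0.3],"rot": [0,0,0]},{"translation": [0.005,-0.01,0.315],"rot": [0,0,0]}]}}

```text
time: 17.88
tcp_pos: [0.4731, -0.1166, 0.0139]
orientation: [0.044, 0.999, 0.0, -0.001]
contact_force: [0.3, 0.3, -1.3]
width: 0.0165
finger_force: 79.0
```

Call:
{"name": "arm_command", "arguments": {"commands": [{"translation": [0,0,0.005],"rot": [0,0,0]},{"translation": [0,0,0.01],"rot": [0,0,0]},{"translation": [0,0,0.014],"rot": [0,0,0]},{"translation": [0,0,0.014],"rot": [0,0,0]}]}}

```text
time: 18.22
tcp_pos: [0.4743, -0.1172, 0.0127]
orientation: [0.043, 0.999, -0.0, 0.001]
contact_force: [-0.3, -0.0, -2.7]
width: 0.0164
finger_force: 79.1
```

```bash
python3 st.py
```

```text
yaw 85.05 F [-0.32 -0.05 -2.7 ] T [-0.021  0.015  0.057] [ 0.4743 -0.1172  0.0127] w 0.0164 f 79 t 18.22 q [-0.47  0.74  1.92 -0.    0.48 -1.96]
```

Call:
{"name": "arm_command", "arguments": {"commands": [{"translation": [0,0,0.004],"rot": [0,0,0]},{"translation": [0,0,0.008],"rot": [0,0,0]},{"translation": [0,0,0.01],"rot": [0,0,0]},{"translation": [0,0,0.01],"rot": [0,0,0]}]}}

```text
time: 18.55
tcp_pos: [0.4741, -0.1172, 0.0099]
orientation: [0.043, 0.999, -0.0, 0.001]
contact_force: [0.8, -0.6, 4.1]
width: 0.0161
finger_force: 79.8
```

```bash
python3 st.py
```

```text
yaw 85.05 F [ 0.81 -0.57  4.15] T [ 0.049  0.076 -0.012] [ 0.4741 -0.1172  0.0099] w 0.0161 f 80 t 18.55 q [-0.47  0.74  1.92 -0.    0.47 -1.96]
```

Touching down. Open, rise, and go look at the nut.

Call:
{"name": "arm_command", "arguments": {"commands": [{"translation": [0,0,-0.004],"rot": [0,0,0]},{"translation": [0,0,-0.004],"rot": [0,0,0]},{"translation": [0,0,-0.004],"rot": [0,0,0]},{"translation": [0,0,-0.004],"rot": [0,0,0]},{"translation": [0,0,-0.004],"rot": [0,0,0]}], "claw": 0.65}}

```text
time: 18.97
tcp_pos: [0.4736, -0.117, 0.0102]
orientation: [0.043, 0.999, 0.0, -0.0]
contact_force: [0.2, 1.4, -0.6]
width: 0.0555
finger_force: 0.0
```

Call:
{"name": "arm_command", "arguments": {"commands": [{"translation": [0,0,-0.08],"rot": [0,0,0]},{"translation": [0,0,-0.2],"rot": [0,0,0]},{"translation": [0,0,-0.33],"rot": [0,0,0]},{"translation": [0,0,-0.46],"rot": [0,0,0]},{"translation": [0,0,-0.56],"rot": [0,0,0]}]}}

```text
time: 19.38
tcp_pos: [0.4739, -0.117, 0.1808]
orientation: [0.043, 0.999, -0.0, 0.001]
contact_force: [0.6, 0.2, 0.4]
width: 0.0558
finger_force: 0.0
```

Call:
{"name": "arm_command", "arguments": {"commands": [{"translation": [-0.02,0.12,0],"rot": [0,0,0]},{"translation": [-0.05,0.25,0],"rot": [0,0,0]},{"translation": [-0.08,0.38,0],"rot": [0,0,0]},{"translation": [-0.11,0.5,0],"rot": [0,0,0]},{"translation": [-0.13,0.6,0],"rot": [0,0,0]}]}}

```text
time: 19.8
tcp_pos: [0.5284, 0.0613, 0.1784]
orientation: [0.043, 0.999, 0.0, 0.0]
contact_force: [1.1, -1.0, 0.2]
width: 0.0552
finger_force: 0.0
```

Call:
{"name": "arm_command", "arguments": {"commands": [{"translation": [-0.01,0.1,0],"rot": [0,0,0]},{"translation": [-0.02,0.2,0],"rot": [0,0,0]},{"translation": [-0.02,0.25,0],"rot": [0,0,0]},{"translation": [-0.02,0.25,0],"rot": [0,0,0]}]}}

```text
time: 20.13
tcp_pos: [0.5402, 0.1364, 0.178]
orientation: [0.041, 0.999, 0.0, -0.0]
contact_force: [-0.1, 0.5, 0.3]
width: 0.0555
finger_force: 0.0
```

```bash
python3 st.py
python3 - <<'E'
from fit import *
f=grab('wrist');t=grab('top');pickle.dump((f,t),open('s7.pkl','wb'))
u,v=map(int,w2px(f,(.583,.176,.08))); print(u,v)
a=cv2.resize(f['frame'][max(0,v-40):v+40,u-40:u+40],(400,400),interpolation=cv2.INTER_CUBIC)
b=cv2.resize(t['frame'][175:315,195:335],(400,400),interpolation=cv2.INTER_CUBIC)
c=t['frame'][180:310,200:430];c=cv2.resize(c,(400,226))
b=np.vstack([c,np.zeros((174,400,3),np.uint8)])
cv2.imwrite('pics/m7.png',np.hstack([a,b])[:,:,::-1])
fit(f,(.5828,.1762),30)
E
```

```text
yaw 85.29 F [-0.05  0.45  0.3 ] T [-0.043 -0.012 -0.028] [0.5402 0.1364 0.178 ] w 0.0555 f 0 t 20.13 q [ 0.05  0.51  1.66  0.    0.98 -1.44]
324 249
corner angle fits [(np.float64(99.6), 9, [0.5811, 0.1758]), (np.float64(101.1), 12, [0.5808, 0.1757]), (np.float64(103.6), 6, [0.5812, 0.1759]), (np.float64(104.5), 15, [0.5806, 0.1759]), (np.float64(110.0), 18, [0.5808, 0.176])] (np.float64(137.2), 39, [0.5814, 0.1759])
```

View pics/m7.png

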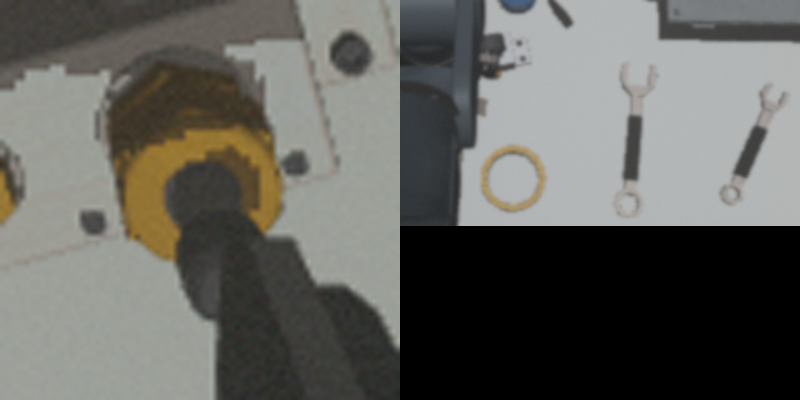

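The nut's top shows clean but a finger cuts into it; the spanner lies flat where it was, clear of everything. I'll take one clear view and calibrate the angle fit against the earlier frame (gripper said normal 74.4 there).

Call:
{"name": "arm_command", "arguments": {"commands": [{"translation": [-0.08,0.08,0],"rot": [0,0,0]},{"translation": [-0.15,0.15,0],"rot": [0,0,0]},{"translation": [-0.15,0.15,0],"rot": [0,0,0]},{"translation": [-0.15,0.15,0],"rot": [0,0,0]}]}}

```text
time: 20.57
tcp_pos: [0.5898, 0.1732, 0.1779]
orientation: [0.043, 0.999, -0.0, -0.0]
contact_force: [-0.8, -0.2, -0.4]
width: 0.0555
finger_force: 0.0
```

```bash
cat > fit2.py <<'E'
from fit import *
def fit2(f,c0,half=32):
    u,v=w2px(f,(*c0,.07)); x0,y0=int(u)-half,int(v)-half; box=(x0,y0,2*half,2*half)
    im=f['frame'][y0:y0+2*half,x0:x0+2*half].astype(float)
    b=((im[...,0]-im[...,2])/(im.max(2)+1)>.3).astype(np.float32)
    def cost(p,w=False):
        c=np.array(p[:2])/1000
        m=mask(f,prism(c,.01732,.058,.078,6,p[2]),box); k=mask(f,prism(c,.0095,.078,.113,24,0),box)
        lo=mask(f,prism(c,.02,.044,.060,24,0),box)
        ig=np.maximum(k,lo*(1-m)); return (np.abs(m-b)*(1-np.clip(ig,0,1))).sum()
    best=[]
    for ph in range(0,60,10):
        x=np.array([c0[0]*1000,c0[1]*1000,ph]); r=minimize(cost,x,method='Nelder-Mead',options=dict(initial_simplex=x+np.array([[0,0,0],[3,0,0],[0,3,0],[0,0,8]]),xatol=.1,fatol=.05))
        best.append((round(r.fun,1),r.x.round(1).tolist()))
    print(sorted(best)[:4])
fit2(pickle.load(open('w2.pkl','rb')),(.5828,.1765))
f=grab('wrist');pickle.dump(f,open('w8.pkl','wb')); print(w2px(f,(.583,.176,.08))); fit2(f,(.5828,.1765))
import st
E
python3 fit2.py
```

```text
[(np.float64(118.5), [583.9, 176.6, 50.9]), (np.float64(119.2), [583.8, 176.5, 50.5]), (np.float64(120.4), [585.0, 176.4, -8.2]), (np.float64(129.4), [584.3, 176.3, 2.2])]
(np.float64(280.02827577586135), np.float64(201.10493570608736))
[(np.float64(69.1), [584.4, 176.7, 8.4]), (np.float64(69.1), [584.9, 177.0, 8.6]), (np.float64(69.8), [584.5, 176.8, 9.8]), (np.float64(71.8), [584.6, 176.5, 68.1])]
yaw 85.00 F [-0.29 -0.23  0.05] T [ 0.026  0.089 -0.008] [0.5886 0.1728 0.1777] w 0.0556 f 0 t 20.62 q [ 0.1   0.58  1.51 -0.    1.05 -1.38]
```

Run:
```python
import pickle,numpy as np
from h import *
f=pickle.load(open('w8.pkl','rb'))
u,v=map(int,w2px(f,(.583,.176,.075)))
im=f['frame'][v-24:v+26,u-24:u+26].astype(int)
r=(im[...,0]-im[...,2])/(im.max(2)+1)
for i in range(50): print(''.join('#' if (r[i,j]>.3 and im[i,j,0]>130) else 'o' if r[i,j]>.3 else '.' if im[i,j].max()>90 else 'x' for j in range(50)))
p=lambda P:np.round(np.array(w2px(f,P))-[u-24,v-24],1).tolist()
for ph in (2.7,8.5):
    print(ph,[p((.583+.01732*np.cos(np.radians(ph+60*k)),.1765+.01732*np.sin(np.radians(ph+60*k)),.078)) for k in range(6)])
```

```text
.................x.xxxxxxxxxxxxxx.................
.................xxxxxxxxxxxxxxxxxx...............
...............xxxxxxooxxxxxxxxxxxxx..............
..............xxxxxoooxoxoxooxxxxxxxxx............
.............xxxxxxxoooooxxoxoooooxxxxx...........
............xxxxxooxxxoxooooxoooooooxxx...........
...........xxxxxooxoxooooooooxooooxooxx...........
...........xxxxxooxxoooooooooooooooooxxx..........
...........xxxooooxoooooooooooooxooooooox.........
..........xxxxooxoooooooooooooooooooooooxx........
.........xxxxxoxoooooooooooooooooooooooox.........
.........xxxxoxxooooooooooooooooooooooooox........
.........xxxxoooooooooooooooooooooooooooox........
........xxxxxoooooooooooooooooooooooooooox........
........xoxoooooooooooooooooooooooooooooox........
........xxooooooooooooooooooooooooooooooox........
........xoooooooooooooooooooooooooooooooox........
.......xoooooooooooooooooooooooooooooooooo........
.......xoooooooooooooooxxxxxxxoooooooooooo........
........oooooooooooooxxxxxxxxxxooooooooooo........
........ooooooooooooxxxxxxxxxxxxoooooooooox.......
........oooooooooooxxxxxxxxxx
[... 923 characters left out ...]
xx..............
.................xxxxxxxxxxxxxxxxxxx..............
.................xxxxxxxxxxxxxxxxxxx..............
..................xxxxxxxxxxxxxxxxx...............
...................xxxxxxxxxxxxxxx................
...................xxxxxxxxxxxxxx.................
....................xxxxxxxxxxxx..................
......................xxxxxxxx....................
..................................................
..................................................
..................................................
2.7 [[28.1, 43.7], [43.7, 32.5], [41.5, 13.7], [23.0, 6.2], [7.2, 18.1], [10.1, 36.7]]
8.5 [[30.0, 43.3], [44.4, 30.7], [40.2, 12.2], [20.9, 6.6], [6.5, 20.0], [11.4, 38.1]]
```

The nut's edge slopes fit a corner angle of about 4° (±2), against 2.7° expected for exactly a quarter turn. The hand-force record agrees, so I'm handing in.

```bash
python3 -c "
from plant import bot
print(bot.hand_in())"
```

```text
the job is handed in; nothing more can be done
None
```

I ran the nut down finger-tight with the gripper, then pulled it up about a quarter turn (90° from the arm's motion, 88° ± 2° in the last picture). I laid the larger spanner flat where it had been, clear of the manifold, and handed the job in; no verdict came back. Two torque readings went slightly over: a brief 0.56 N m at the finger-tight stop, and up to 0.69 N m during the pull against the stated 0.5.

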